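# Cull the chipped tumbler: upside down on the cork mat

## Robot

A 6-joint arm with a two-finger parallel gripper is mounted at the origin on the work surface. World frame = base frame: x ahead of the robot, y to its left, z up, the work surface at z = 0. Lengths are in m, angles in rad, forces in N, time in s.
With the tool pointing down it reaches from about 0.25 to 0.775 m from the base axis. Payload 4 kg.
Tool frame: the origin (TCP) lies midway between the tips of the shut fingers; the grasp point (between the pads) lies 19 mm behind it; z points along the fingers, y is the line along which they close (so a half turn about z gives the same grasp; the last joint's range is limited). The gripper opens to 94 mm and grips with 3 to 60 N. Pads are 16 mm wide; open, the fingers measure 119 mm over their backs; the gripper's body (75 mm by 177 mm) begins 78 mm behind the grasp point.
Start: joints at [1.212, 0.087, 1.371, -0, 1.684, -0.103], TCP at [0.139, 0.532, 0.206] pointing down, gripper open.
Joint ranges: [-3.1, 3.1], [-0.76, 2.03], [0.27, 2.55], [-1.08, 4.22], [0.17, 2.65], [-2.57, 2.57]. Speed limits (rad/s): [2.79, 2.79, 3.14, 3.14, 3.14, 3.14].

## Interface

Orientations are given as [roll, pitch, yaw] about the fixed x, y, z axes, in that order (R = Rz(yaw) Ry(pitch) Rx(roll)).
In Python, from bench import robot gives the robot as it stands. The module is installed in compiled form; this text tells all that it offers.
- The arm moves only by the tool arm_command, never from a script. Its argument "targets" is a list of rows, each a list of 4 numbers: the shift along the world's x, y, z as a fraction of full scale, then the turn about the world's z as a fraction of full scale. A call has 1 to 8 rows; each row is the pose to reach, as a shift and turn from the pose commanded when the call began; what a row does not reach only later rows make up. Full scale, the value 1, is 0.5 m for a shift and 120 degrees for a turn. A row lasts 1/12 s, in which the tool goes at most 41.7 mm and 7.16 degrees, less where a joint would pass 70% of its speed; a pose out of reach is approached as far as the arm can. A call with a number of a shift or a turn outside -1 to 1 is refused whole. A call with a gripper value outside its range is refused whole. "claw" is the closure, from 0 (fully open) to 1 (shut), set as the call begins (left out, the last holds). The fingers move at their own pace and stop on an object; the grip force is fixed at half the most. Time passes only in rows, so rows that repeat a pose let the fingers close. It gives the time, the measured TCP pose, the force, the opening and the grip force at its end, in the units of the state.
- robot.get_obs(): the state, without advancing time (a new reading comes with each control period).
- robot.snapshot(name): name is "scene" or "top" or "wrist"; returns the picture (384x512x3 uint8, red, green, blue); there is no depth.
- robot.camera_info(name): a dict with "vfov" (degrees; the focal length in pixels is half the picture's height over the tangent of half this angle, whatever the lens; pixels are square), "cx", "cy" (the principal point, pixels), "k1" (the pictures are not rectified: a ray, as slopes to the right and down, at radius r is drawn at 1 + k1 r^2 times it, then the intrinsics apply), "extrinsics" (4x4, takes a point from camera to world coordinates); the wrist camera has in their place "T_tool_cam" (4x4, takes a point from camera to tool coordinates, whose origin is the TCP and whose axes are the flange's). Camera axes: x right, y up, looking along -z (the intrinsics and any distortion apply to the point x, -y, -z); pixel columns grow to the right and rows downward; lengths in m; the calibration is good to about 2 mm. A picture is of the moment at which its call begins: read the wrist's pose just before it. camera_info takes no time and is no camera call.
- robot.close_job(): hands the job in; it is judged then, once.
The state is a dict: "time": time; "joint_positions": joint angles; "qvel": joint speeds; "joint_torque": joint torques, N m; "tool_pos": TCP position; "ee_rot": TCP orientation; "wrist_force": force on the tool from outside, world axes, zero at the start; "wrist_torque": the same for the moment, N m; "width": finger opening in m; "finger_force": force on a finger pad.
Only numpy, scipy, OpenCV 4.12 (cv2) and the standard library are available. Lean on these libraries where they do the work, as an engineer would, in place of code of your own. Each camera call takes 0.05 s, during which the arm holds its last target. There are 200 camera calls.

## Task

One of the four tumblers on the bathroom counter has a corner broken off its rim. Take that one out of use: turn it upside down and stand it mouth-down on the cork mat, wholly on the mat. Handle it gently: whenever you put it down, set it down, do not let it drop or topple over. Leave the sound tumblers and the other toiletries standing where they are.

Things in the scene. Friction and masses are not known exactly. Their poses are not given: they have to be found in the camera images.
- tumbler_a: Sound teal square ceramic tumbler, 58 x 58 mm with 6 mm corner radius, 86 mm tall, 5 mm walls, 7 mm base, about 0.24 kg; starts mouth-up on the counter at any yaw; origin at the centre of its base's underside, x and y square to the walls, z from base to mouth. 
- tumbler_b: Sound ivory square ceramic tumbler, 58 x 58 mm with 6 mm corner radius, 86 mm tall, 5 mm walls, 7 mm base, about 0.24 kg; starts mouth-up on the counter at any yaw; origin at the centre of its base's underside, x and y square to the walls, z from base to mouth. 
- tumbler_c: The CHIPPED tumbler, teal: square ceramic tumbler, 58 x 58 mm with 6 mm corner radius, 86 mm tall, 5 mm walls, 7 mm base, about 0.24 kg; starts mouth-up on the counter at any yaw; origin at the centre of its base's underside, x and y square to the walls, z from base to mouth. The rim corner at its +x+y is broken away, 30 mm deep and 34 mm along both walls.
- tumbler_d: Sound ivory square ceramic tumbler, 58 x 58 mm with 6 mm corner radius, 86 mm tall, 5 mm walls, 7 mm base, about 0.24 kg; starts mouth-up on the counter at any yaw; origin at the centre of its base's underside, x and y square to the walls, z from base to mouth. 
- mat: Square cork mat, 200 x 200 mm, 6 mm thick, fixed to the counter; origin at the centre of its underside on the counter, x and y along its edges.
- pump: Amber soap bottle with black pump, 64 mm diameter, 173 mm tall; origin at the centre of its underside. Bystander.
- jar: Blue cream jar with white cap, 68 mm diameter, 55 mm tall; origin at the centre of its underside. Bystander.
- soap_dish: White soap dish 85 x 125 mm with a cream bar of soap, 34 mm tall in all; origin at the centre of its underside. Bystander.
Not all that is in view belongs to the job. What is shaped like the tumbler_b but black or orange is not meant. What is shaped like the tumbler_d but black is not meant.

How it is judged:
By the outcome, as a careful person would: the job done as asked, in the order asked, and still so for the second after the job is handed in, with the robot touching nothing.
It also fails if it takes over 62 s, if anything falls off the work surface, if the arm or the gripper's body presses on something with over 40 N, if the wrist force passes 120 N, or if a joint passes its speed limit or range.

## Working session

There is one attempt and no reset: what is moved stays moved. The work goes in short steps, Python scripts to look and compute and a tool call to move; the robot and the scene stay as the last step left them, time stands still between calls to the robot, and variables do not carry over. Pictures are saved under pics/ and viewed, at most 10 in all, crops included, and the job is handed in when it is done.

Besides the shell and the picture viewer there is one more tool, called after "Call:" in YAML: its name, and indented under it one key for each argument. arm_command: Moves the arm, as the interface text tells. Shift numbers are shares of 0.5 m and turn numbers shares of 120 degrees, none past 1 either way. Its arguments: {"type":"object","properties":{"targets":{"type":"array"},"claw":{"type":"number"}},"required":["targets"]}

```bash
mkdir -p pics
python3 - <<'E'
from bench import robot
import cv2,numpy as np
for n in("scene","top"):
    cv2.imwrite(f"pics/{n}0.png",robot.snapshot(n)[...,::-1])
    i=robot.camera_info(n);print(n,{k:np.round(v,4).tolist() for k,v in i.items()if not isinstance(v,str)})
o=robot.get_obs();print(o["time"],o["tool_pos"],o["ee_rot"],o["width"])
a,b=[cv2.imread(f"pics/{n}0.png") for n in("scene","top")]
cv2.imwrite("pics/both0.png",cv2.resize(np.hstack([a,b]),(800,300),interpolation=cv2.INTER_AREA))
E
```

```text
scene {'vfov': 49.4721, 'cx': 252.2996, 'cy': 197.6632, 'k1': -0.0329, 'extrinsics': [[0.6005, -0.4658, 0.6499, 1.1513], [0.7996, 0.3536, -0.4854, -0.4096], [-0.0037, 0.8111, 0.5848, 0.5923], [0.0, 0.0, 0.0, 1.0]]}
top {'vfov': 43.0688, 'cx': 262.8224, 'cy': 192.5893, 'k1': 0.0453, 'extrinsics': [[-0.005, 0.9936, -0.1131, 0.3847], [-1.0, -0.006, -0.0079, 0.0322], [-0.0085, 0.1131, 0.9935, 1.0662], [0.0, 0.0, 0.0, 1.0]]}
0.1 [0.13898818 0.53163413 0.20444201] [-3.13964597e+00 -2.11373604e-04  2.88576688e+00] 0.09388900599390046
```

View pics/top0.png

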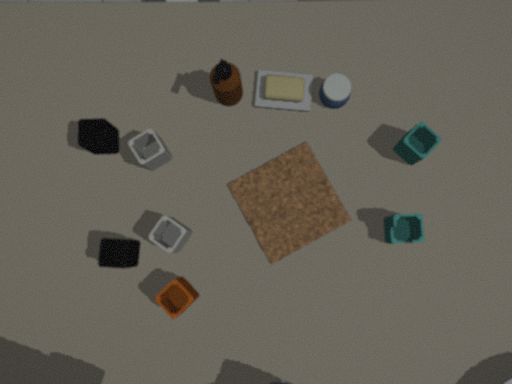

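View pics/scene0.png

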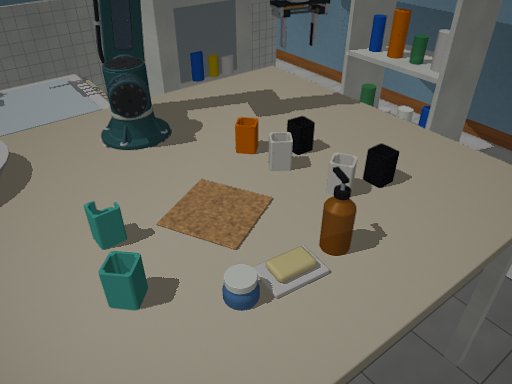

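The top view shows the mat at about (289,202) and two teal tumblers, at (417,143) and (404,228). In the scene view those are (124,280) and (105,224). The one at scene (105,224) has a notch in its rim and the other looks whole, so I'll confirm it in an enlarged crop.

Run:
```python
import cv2,numpy as np
a,b=[cv2.imread(f"pics/{n}0.png") for n in("scene","top")]
f=lambda im,x0,y0,w,h,s:cv2.resize(im[y0:y0+h,x0:x0+w],None,fx=s,fy=s,interpolation=cv2.INTER_CUBIC)
A=f(a,65,190,100,130,4);B=f(b,370,190,65,65,6);B2=f(b,385,110,65,65,6)
C=np.zeros((520,790,3),np.uint8);C[:,:400]=A;C[:390,400:790]=B
cv2.imwrite("pics/crop0.png",C)
```

```text
(no output)
```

View pics/crop0.png

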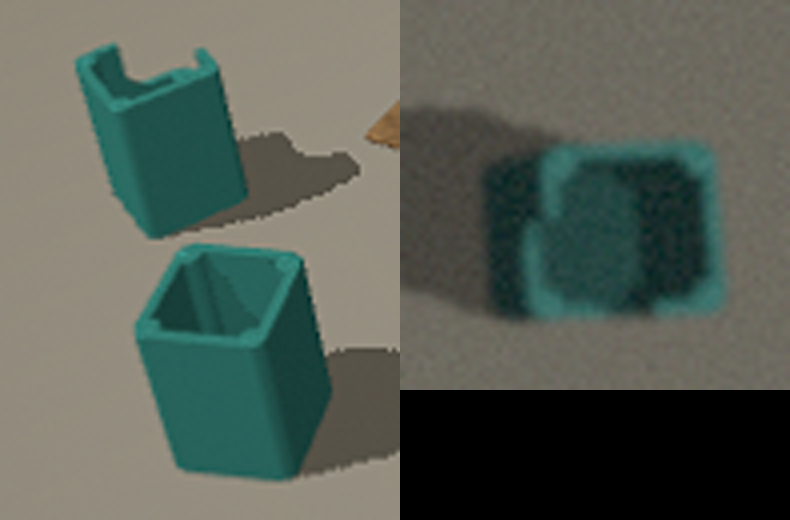

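Crop: the tumbler at scene (105,224), which is top (404,228), has its far rim corner missing. In the top view that is the lower-left corner, roughly world −x+y. The one at scene (124,280) has a whole rim, so tumbler_c is the one at top (404,228). Next I'll measure it and the mat.

```bash
cat > h.py <<'E'
from bench import robot
import cv2,numpy as np
def ray(name,px):
    i=robot.camera_info(name);f=192/np.tan(np.radians(i["vfov"]/2))
    d=(np.atleast_2d(px).astype(float)-[i["cx"],i["cy"]])/f
    s=d.copy()
    for _ in range(20): s=d/(1+i["k1"]*(s**2).sum(1,keepdims=True))
    E=np.array(i["extrinsics"]);v=np.c_[s[:,0],-s[:,1],-np.ones(len(s))]@E[:3,:3].T
    return E[:3,3],v
def onz(name,px,z):
    c,v=ray(name,px);return c+v*((z-c[2])/v[:,2])[:,None]
def hsv(im): return cv2.cvtColor(im,cv2.COLOR_RGB2HSV)
def big(m):
    cs,_=cv2.findContours(m,cv2.RETR_EXTERNAL,cv2.CHAIN_APPROX_NONE)
    return max(cs,key=cv2.contourArea)
E
python3 - <<'E'
from h import *
im=cv2.imread("pics/top0.png")[...,::-1].copy();H=hsv(im)
m=cv2.inRange(H,(5,70,40),(20,255,255));m[:140]=0;m[:,:220]=0
m=cv2.morphologyEx(m,cv2.MORPH_CLOSE,np.ones((5,5)));c=big(m)
p=onz("top",c[:,0]+.0,.006);r=cv2.minAreaRect((p[:,:2]*1000).astype(np.float32));print("mat",r)
for n,(x0,y0,x1,y1) in dict(c=(378,205,432,250),a=(388,118,444,168)).items():
    S=H[y0:y1,x0:x1];print(n,np.percentile(S[...,2][(S[...,0]>78)&(S[...,0]<98)&(S[...,1]>90)],[10,50,90]))
    m=cv2.inRange(S,(78,90,75),(98,255,255));c=big(m)[:,0]+[x0,y0]
    for z in(.086,):
        p=onz("top",c,z);print(n,"rim",cv2.minAreaRect((p[:,:2]*1000).astype(np.float32)))
    if n=="c":
        print(np.round(p[::6,:2]*1000).astype(int).tolist())
    m=cv2.inRange(S,(75,80,15),(100,255,255));print(cv2.boundingRect(m))
for n,px in dict(pump=(229,98),jar=(337,85),dish=(284,92),b=(168,234),d=(147,147)).items(): print(n,onz("top",px,.03).round(3))
o=robot.get_obs();print(o["joint_positions"])
E
```

```text
mat ((485.0950622558594, -15.248855590820312), (200.41717529296875, 199.74143981933594), 28.344661712646484)
c [ 43.  68. 104.]
c rim ((423.523193359375, -246.144287109375), (65.00799560546875, 55.83842849731445), 89.85028076171875)
[[451, -229], [443, -221], [431, -222], [422, -216], [410, -215], [398, -215], [398, -227], [398, -239], [402, -233], [408, -221], [420, -220], [427, -226], [439, -228], [447, -239], [447, -251], [449, -263], [439, -274], [427, -275], [415, -275], [403, -270], [400, -258], [400, -266], [401, -278], [413, -277], [425, -277], [437, -276], [449, -274], [451, -263], [451, -251], [449, -239]]
(6, 9, 40, 29)
a [43. 54. 99.]
a rim ((603.2265625, -283.2893371582031), (57.22852325439453, 57.077880859375), 45.66859817504883)
(6, 4, 47, 42)
pump [[0.712 0.113 0.03 ]]
jar [[ 0.739 -0.123  0.03 ]]
dish [[ 0.724 -0.007  0.03 ]]
b [[0.415 0.242 0.03 ]]
d [[0.604 0.291 0.03 ]]
[ 1.21189216e+00  8.78487338e-02  1.37209702e+00  1.00094369e-05
  1.68360499e+00 -1.03077484e-01]
```

Call:
arm_command:
  targets:
    - [0.01,-0.03,0,0.02]
    - [0.035,-0.09,0,0.04]
    - [0.06,-0.16,0,0.06]
    - [0.085,-0.23,0,0.08]
    - [0.11,-0.3,0,0.1]
    - [0.135,-0.37,0,0.12]
    - [0.16,-0.44,0,0.122]
    - [0.185,-0.51,0,0.122]

```text
time: 0.77
tool_pos: [0.2315, 0.2753, 0.205]
ee_rot: [-3.141, -0.0, -3.141]
wrist_force: [1.4, -0.9, 0.6]
width: 0.0939
finger_force: 0.0
```

Call:
arm_command:
  targets:
    - [0.025,-0.07,0,0]
    - [0.05,-0.14,0,0]
    - [0.075,-0.21,0,0]
    - [0.1,-0.28,0,0]
    - [0.125,-0.35,0,0]
    - [0.15,-0.42,0,0]
    - [0.175,-0.49,0,0]
    - [0.2,-0.56,0,0]

```text
time: 1.43
tool_pos: [0.3315, -0.0047, 0.2053]
ee_rot: [3.141, 0.001, 3.141]
wrist_force: [1.2, 0.6, -0.2]
width: 0.094
finger_force: 0.0
```

Call:
arm_command:
  targets:
    - [0.025,-0.07,0,0]
    - [0.05,-0.14,0,0]
    - [0.075,-0.21,0,0]
    - [0.1,-0.28,0,0]
    - [0.125,-0.35,0,0]
    - [0.15,-0.42,0,0]
    - [0.175,-0.47,0,0]
    - [0.185,-0.49,0,0]

```text
time: 2.1
tool_pos: [0.4245, -0.2509, 0.2041]
ee_rot: [3.141, -0.002, 3.138]
wrist_force: [-0.5, -0.0, -0.5]
width: 0.0941
finger_force: 0.0
```

Run:
```python
from h import *
o=robot.get_obs();print(o["time"],o["tool_pos"],o["ee_rot"],o["joint_positions"])
cv2.imwrite("pics/w1.png",robot.snapshot("wrist")[...,::-1])
i=robot.camera_info("wrist");print({k:np.round(v,4).tolist() for k,v in i.items()if not isinstance(v,str)})
```

```text
2.1 [ 0.42448138 -0.25091405  0.20407561] [ 3.14105755e+00 -1.66291787e-03  3.13810160e+00] [-6.48484409e-01 -3.84864112e-02  1.50190841e+00 -5.75551656e-04
  1.67982117e+00 -2.21585139e+00]
{'vfov': 68.8611, 'cx': 255.8306, 'cy': 188.6802, 'k1': -0.0612, 'T_tool_cam': [[-0.0007, 0.9665, 0.2568, 0.0752], [1.0, 0.0011, -0.0012, -0.0012], [-0.0015, 0.2568, -0.9665, -0.1784], [0.0, 0.0, 0.0, 1.0]]}
```

View pics/w1.png

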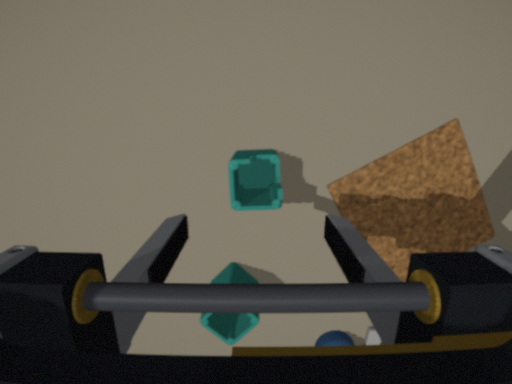

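The wrist view shows tumbler_c's rim at about (256,180), centred between the fingers. The sound teal one is further off at (232,300). I'll check the position against this view.

```bash
cat >> h.py <<'E'
from scipy.spatial.transform import Rotation as Ro
def wonz(px,z,pos,rot):
    i=robot.camera_info("wrist");f=192/np.tan(np.radians(i["vfov"]/2))
    d=(np.atleast_2d(px).astype(float)-[i["cx"],i["cy"]])/f;s=d.copy()
    for _ in range(20): s=d/(1+i["k1"]*(s**2).sum(1,keepdims=True))
    W=np.eye(4);W[:3,:3]=Ro.from_euler("xyz",rot).as_matrix();W[:3,3]=pos
    E=W@np.array(i["T_tool_cam"]);v=np.c_[s[:,0],-s[:,1],-np.ones(len(s))]@E[:3,:3].T
    c=E[:3,3];return c+v*((z-c[2])/v[:,2])[:,None]
E
python3 - <<'E'
from h import *
im=cv2.imread("pics/w1.png")[...,::-1].copy();H=hsv(im)[140:220,215:300]
m=cv2.inRange(H,(75,90,80),(100,255,255));c=big(m)[:,0]+[215,140]
p=wonz(c,.086,[.4245,-.2509,.2041],[3.141,-.0017,3.138])[:,:2]*1000
print(cv2.minAreaRect(p.astype(np.float32)),p.min(0),p.max(0));print(p[::6].round().astype(int).tolist())
E
```

```text
((420.8735046386719, -252.488525390625), (62.254638671875, 56.107059478759766), 2.6294314861297607) [ 388.83195377 -280.69960877] [ 451.42820441 -223.80969358]
[[389, -233], [390, -240], [390, -246], [392, -252], [396, -253], [393, -256], [394, -260], [394, -266], [395, -273], [396, -278], [403, -280], [409, -281], [416, -280], [422, -280], [429, -280], [436, -279], [443, -279], [450, -277], [451, -271], [451, -264], [451, -257], [451, -250], [451, -244], [450, -237], [450, -230], [447, -225], [440, -224], [433, -224], [427, -225], [429, -230], [436, -228], [435, -233], [428, -234], [431, -236], [437, -236], [444, -235], [447, -242], [447, -248], [447, -255], [447, -262], [447, -268], [441, -274], [434, -276], [427, -276], [420, -277], [414, -276], [407, -275], [406, -269], [413, -269], [419, -269], [423, -265], [426, -259], [425, -253], [425, -246], [424, -239], [418, -235], [418, -232], [422, -227], [416, -226], [409, -227], [403, -227], [396, -227], [390, -230]]
```

Call:
arm_command:
  targets:
    - [-0.003,0,-0.03,0.02]
    - [-0.003,0,-0.09,0.02]
    - [-0.003,0,-0.15,0.02]
    - [-0.003,0,-0.21,0.02]
    - [-0.003,0,-0.27,0.02]
    - [-0.003,0,-0.32,0.02]
    - [-0.003,0,-0.355,0.02]
    - [-0.003,0,-0.37,0.02]

```text
time: 2.82
tool_pos: [0.4204, -0.2448, 0.0173]
ee_rot: [3.137, -0.005, -3.099]
wrist_force: [0.1, -0.0, -0.6]
width: 0.094
finger_force: 0.0
```

Call:
arm_command:
  targets:
    - [0,0,0,0]
    - [0,0,0,0]
    - [0,0,0,0]
    - [0,0,0,0]
    - [0,0,0,0]
    - [0,0,0,0]
    - [0,0,0,0]
    - [0,0,0,0]
  claw: 1

```text
time: 3.48
tool_pos: [0.4236, -0.2491, 0.0219]
ee_rot: [-3.139, 0.002, -3.1]
wrist_force: [0.1, -2.2, 5.2]
width: 0.0579
finger_force: 30.0
```

Call:
arm_command:
  targets:
    - [0,0,0,0]
    - [0,0,0,0]
    - [0,0,0,0]
    - [0.003,0,0.015,0]
    - [0.006,0,0.03,0]
    - [0.006,0,0.03,0]
    - [0.006,0,0.03,0]
    - [0.006,0,0.03,0]
  claw: 0

```text
time: 4.15
tool_pos: [0.4258, -0.2479, 0.0357]
ee_rot: [-3.141, 0.0, -3.1]
wrist_force: [0.3, 0.7, -0.2]
width: 0.0938
finger_force: 0.0
```

Call:
arm_command:
  targets:
    - [0,0,0,0]
    - [0,0,0,0]
    - [0,0,0,0]
    - [0,0,0,0]
    - [0,0,0,0]
    - [0,0,0,0]
    - [0,0,0,0]
    - [0,0,0,0]
  claw: 1

```text
time: 4.82
tool_pos: [0.4257, -0.2481, 0.0355]
ee_rot: [-3.141, 0.0, -3.1]
wrist_force: [0.5, -0.7, -0.6]
width: 0.0578
finger_force: 30.0
```

Call:
arm_command:
  targets:
    - [0,0,0.02,0]
    - [0,0,0.05,0]
    - [0,0,0.09,0]
    - [0,0,0.12,0]
    - [0,0,0.12,0.04]
    - [0,0,0.12,0.09]
    - [0,0,0.12,0.14]
    - [0,0,0.12,0.19]

```text
time: 5.48
tool_pos: [0.4353, -0.2336, 0.0956]
ee_rot: [-3.128, -0.02, -2.733]
wrist_force: [0.9, 0.3, -2.3]
width: 0.0579
finger_force: 30.0
```

Run:
```python
from h import *
o=robot.get_obs();print(o["time"],o["tool_pos"],o["ee_rot"],o["joint_positions"],o["width"],o["wrist_force"])
```

```text
5.4833 [ 0.43529497 -0.23357981  0.09562061] [-3.12795606 -0.02046956 -2.73284938] [-0.58977159  0.01326698  1.66846077 -0.02474554  1.45951861 -2.56670693] 0.05794312113925886 [ 0.92144607  0.289189   -2.2757813 ]
```

Call:
arm_command:
  targets:
    - [0,0.03,0,-0.05]
    - [-0.01,0.08,0,-0.08]
    - [-0.03,0.13,0,-0.08]
    - [-0.05,0.18,0,-0.08]
    - [-0.07,0.23,0,-0.06]
    - [-0.09,0.28,0,-0.03]
    - [-0.115,0.315,0,0]
    - [-0.13,0.332,0,0.026]

```text
time: 6.15
tool_pos: [0.3702, -0.0629, 0.0951]
ee_rot: [-3.131, -0.019, -2.671]
wrist_force: [-0.1, 0.6, -1.7]
width: 0.0582
finger_force: 30.0
```

Run:
```python
from h import *
im=robot.snapshot("top");cv2.imwrite("pics/t2.png",im[...,::-1])
o=robot.get_obs();print(o["time"],o["tool_pos"],o["ee_rot"],o["joint_positions"][5],o["wrist_force"])
```

```text
6.2 [ 0.36934352 -0.06223057  0.0950387 ] [-3.13234055 -0.01895877 -2.66880638] -2.34197352524327 [-0.44751174  0.53264267 -1.890042  ]
```

Call:
arm_command:
  targets:
    - [-0.009,-0.02,0,0.005]
    - [-0.018,-0.04,0,0.01]
    - [-0.018,-0.04,-0.03,0.01]
    - [-0.018,-0.04,-0.06,0.01]
    - [-0.018,-0.04,-0.085,0.01]
    - [-0.018,-0.04,-0.105,0.01]
    - [-0.018,-0.04,-0.116,0.01]
    - [-0.018,-0.04,-0.116,0.01]

```text
time: 6.87
tool_pos: [0.3625, -0.0852, 0.0367]
ee_rot: [-3.13, -0.019, -2.655]
wrist_force: [-0.0, -0.8, -1.7]
width: 0.058
finger_force: 30.0
```

Run:
```python
from h import *
im=robot.snapshot("scene");cv2.imwrite("pics/s3.png",cv2.resize(im[80:280,60:310,::-1],None,fx=3,fy=3,interpolation=cv2.INTER_CUBIC))
o=robot.get_obs();print(o["time"],o["tool_pos"],o["ee_rot"],o["joint_positions"][5],o["wrist_force"])
u=np.array([np.cos(.4947),np.sin(.4947)]);print("grasp along u rel. mat centre",(o["tool_pos"][:2]-[.485,-.015])@u*1000, (o["tool_pos"][:2]-[.485,-.015])@[-u[1],u[0]]*1000)
```

```text
6.9167 [ 0.36293119 -0.08529052  0.03711123] [-3.12960285 -0.01841451 -2.65526956] -2.415164730665287 [ 0.91627755 -0.24846415 -2.00247416]
grasp along u rel. mat centre -140.80578670486275 -3.9091520177322177
```

View pics/s3.png

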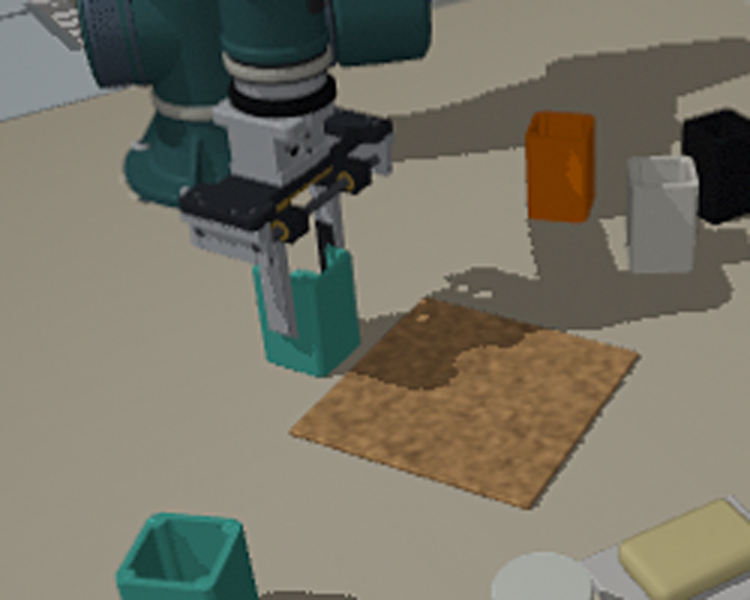

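The scene shows the chipped tumbler held upright, just off the mat's near edge and square to it. I can't tilt the tool, so I'll use the mat's edge as a stop and roll the tumbler over it while it pivots between the pads.

Call:
arm_command:
  targets:
    - [0.014,0.0076,0,0]
    - [0.025,0.0136,0,0]
    - [0.033,0.018,0.004,0]
    - [0.041,0.022,0.0076,0]
    - [0.0495,0.0267,0.0104,0]
    - [0.058,0.0314,0.012,0]
    - [0.058,0.0314,0.012,0]

```text
time: 7.5
tool_pos: [0.389, -0.0711, 0.0417]
ee_rot: [-3.129, -0.029, -2.653]
wrist_force: [-6.4, -6.6, -4.8]
width: 0.0579
finger_force: 30.0
```

Run:
```python
from h import *
im=robot.snapshot("scene");cv2.imwrite("pics/s4.png",cv2.resize(im[100:240,100:250,::-1],None,fx=4,fy=4,interpolation=cv2.INTER_CUBIC))
o=robot.get_obs();print(o["time"],o["tool_pos"],o["ee_rot"],o["wrist_force"],o["wrist_torque"])
```

```text
7.55 [ 0.38891939 -0.0711295   0.04166666] [-3.12930414 -0.02857682 -2.65357546] [-5.39858078 -5.78767096 -4.01033723] [-1.38637143  1.36410776  0.09218134]
```

View pics/s4.png

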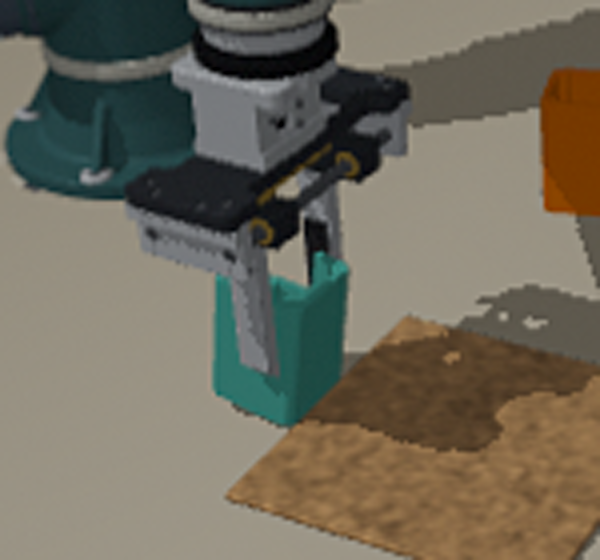

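The tumbler is tilting over the mat edge with about 8 N of force, so I'll carry on.

Call:
arm_command:
  targets:
    - [0.0086,0.0047,0.001,0]
    - [0.0174,0.0094,0.0012,0]
    - [0.026,0.0141,0.0004,0]
    - [0.0345,0.0186,-0.0014,0]
    - [0.043,0.0232,-0.0038,0]
    - [0.0512,0.0276,-0.0072,0]
    - [0.059,0.032,-0.0112,0]
    - [0.0667,0.036,-0.016,0]

```text
time: 8.22
tool_pos: [0.425, -0.0522, 0.0363]
ee_rot: [-3.128, -0.022, -2.654]
wrist_force: [-3.5, -1.2, 6.5]
width: 0.0579
finger_force: 30.0
```

Run:
```python
from h import *
im=robot.snapshot("scene");cv2.imwrite("pics/s5.png",cv2.resize(im[100:240,100:250,::-1],None,fx=4,fy=4,interpolation=cv2.INTER_CUBIC))
o=robot.get_obs();print(o["time"],o["tool_pos"],o["ee_rot"],o["wrist_force"],o["wrist_torque"])
```

```text
8.2667 [ 0.42562592 -0.05182851  0.03597624] [-3.12817167 -0.02075945 -2.65391202] [-3.48158719 -2.25182091  5.98330952] [-0.39010092  0.92557716  0.00553802]
```

View pics/s5.png

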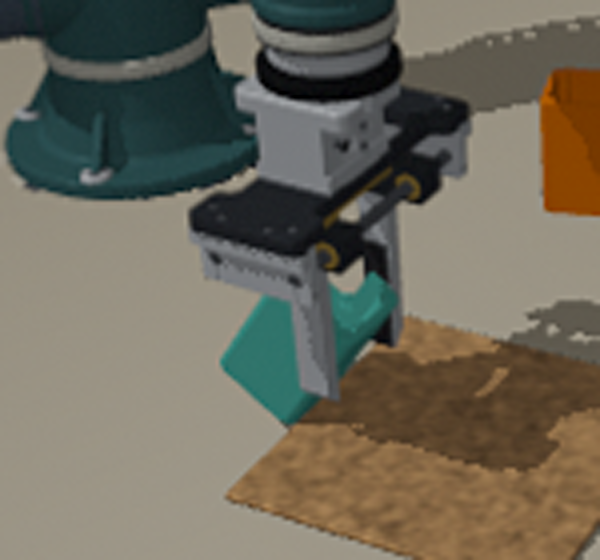

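The scene shows the tumbler tipped about 55° over the mat edge, held firmly. I'll finish the first quarter turn.

Call:
arm_command:
  targets:
    - [0.007,0.0038,-0.0058,0]
    - [0.0137,0.0074,-0.012,0]
    - [0.02,0.0107,-0.019,0]
    - [0.0255,0.0138,-0.0264,0]
    - [0.0306,0.0165,-0.0344,0]
    - [0.035,0.019,-0.043,0]
    - [0.035,0.019,-0.045,0]
    - [0.035,0.019,-0.045,0]

```text
time: 8.93
tool_pos: [0.4455, -0.042, 0.0149]
ee_rot: [-3.126, -0.015, -2.654]
wrist_force: [0.1, -0.7, 4.4]
width: 0.0583
finger_force: 30.0
```

Run:
```python
from h import *
im=robot.snapshot("scene");cv2.imwrite("pics/s6.png",cv2.resize(im[100:240,100:250,::-1],None,fx=4,fy=4,interpolation=cv2.INTER_CUBIC))
o=robot.get_obs();print(o["time"],o["tool_pos"],o["ee_rot"],o["wrist_force"],o["wrist_torque"],o["joint_positions"])
```

```text
8.9833 [ 0.44547816 -0.04200662  0.01488459] [-3.12605066 -0.01472949 -2.65393695] [-0.53832984 -0.25268446  4.7842295 ] [-0.06707995  0.23019257  0.00796616] [-0.20399198 -0.0147511   1.86822572 -0.02223808  1.28961472 -2.25637138]
```

View pics/s6.png

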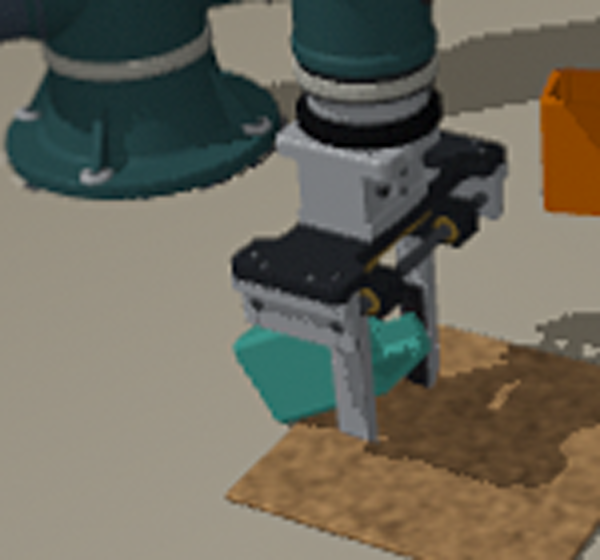

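```bash
cat > side.py <<'E'
from h import *
# points of the tumbler's near (-side) face: rays onto that vertical plane, in (u,z) rel. grasp point, mm
def sideface(px,tcp,ang=.4947):
    u=np.array([np.cos(ang),np.sin(ang),0]);n=np.array([u[1],-u[0],0])
    c,v=ray("scene",px);q=np.array(tcp)+[0,0,.019]+.029*n
    t=((q-c)@n)/(v@n);P=c+v*t[:,None]
    return np.c_[(P-q)@u,P[:,2]]*1000
E
python3 - <<'E'
from side import *
for f,t in(("s6",[.4455,-.042,.0149]),):
    im=cv2.imread(f"pics/{f}.png");im=cv2.resize(im,(150,140),interpolation=cv2.INTER_AREA)
    H=cv2.cvtColor(im,cv2.COLOR_BGR2HSV);m=cv2.inRange(H,(78,110,70),(95,255,255));m[:75]=0
    c=big(m);a=cv2.approxPolyDP(c,1.5,True)[:,0];print((a+[100,100]).tolist());print(sideface(a+[100,100],t).round().astype(int).tolist())
E
```

```text
[[159, 185], [169, 204], [183, 201], [181, 187], [165, 182]]
[[-82, 57], [-61, 9], [-20, 30], [-21, 69], [-63, 71]]
```

The side-face rays put the tumbler at about 65° tilt. The pads slid towards its lower face during the push (they now sit about 66 mm from the base), so lowering further wouldn't lay it flat. I'll check whether a closure just under the object's width gives a softer grip.

Call:
arm_command:
  targets:
    - [0,0,0,0]
    - [0,0,0,0]
  claw: 0.45

```text
time: 9.15
tool_pos: [0.4451, -0.0422, 0.0146]
ee_rot: [-3.126, -0.015, -2.654]
wrist_force: [1.4, -1.1, 5.4]
width: 0.0578
finger_force: 30.0
```

Call:
arm_command:
  targets:
    - [0,0,0,0]
    - [0,0,0,0]
  claw: 0.4

```text
time: 9.32
tool_pos: [0.4451, -0.0422, 0.0146]
ee_rot: [-3.126, -0.015, -2.654]
wrist_force: [0.7, -1.0, 4.9]
width: 0.0575
finger_force: 30.0
```

```bash
cat >> side.py <<'E'
def look(name,tcp=None):
    im=robot.snapshot("scene");o=robot.get_obs();cv2.imwrite(f"pics/{name}.png",im[...,::-1])
    t=o["tool_pos"];print(o["time"],t.round(4),o["ee_rot"].round(3),"F",o["wrist_force"].round(1),"ff",o["finger_force"],o["width"])
    H=hsv(im)[170:235,130:260];m=cv2.inRange(H,(78,110,70),(95,255,255));c=big(m)
    a=cv2.approxPolyDP(c,1.5,True)[:,0]+[130,170];print(a.tolist());print(sideface(a,t).round().astype(int).tolist())
E
python3 -c "
from side import *
look('s7')"
```

```text
9.3667 [ 0.4451 -0.0422  0.0146] [-3.126 -0.015 -2.654] F [-0.5 -0.6  5.9] ff 29.997602999210358 0.058005368958065094
[[159, 185], [159, 189], [171, 205], [183, 200], [181, 187], [166, 182]]
[[-82, 57], [-83, 45], [-56, 8], [-19, 33], [-20, 69], [-60, 71]]
```

Call:
arm_command:
  targets:
    - [0,0,0,0]
  claw: 0.39

```text
time: 9.45
tool_pos: [0.4451, -0.0422, 0.0146]
ee_rot: [-3.126, -0.015, -2.654]
wrist_force: [-0.1, -1.1, 5.6]
width: 0.0577
finger_force: 30.0
```

Call:
arm_command:
  targets:
    - [0,0,0,0]
  claw: 0.386

```text
time: 9.53
tool_pos: [0.4451, -0.0422, 0.0146]
ee_rot: [-3.126, -0.015, -2.654]
wrist_force: [0.6, -1.7, 4.9]
width: 0.0577
finger_force: 30.0
```

```bash
python3 -c "
from side import *
look('s8')"
```

```text
9.5833 [ 0.4451 -0.0422  0.0146] [-3.126 -0.015 -2.654] F [ 1.  -0.9  6.4] ff 29.99771336093545 0.05761355255348389
[[159, 185], [159, 189], [171, 205], [183, 200], [181, 187], [166, 182]]
[[-82, 57], [-84, 45], [-56, 8], [-19, 33], [-21, 69], [-60, 71]]
```

The grip force stays at 30 N at any closure. I'll let the tumbler slip down through the fingers in one-row openings of a few tenths of a millimetre, with its base corner resting on the mat, and catch it after each one.

Call:
arm_command:
  targets:
    - [0,0,0,0]
  claw: 0.378

```text
time: 9.67
tool_pos: [0.4444, -0.0419, 0.0138]
ee_rot: [-3.127, -0.016, -2.654]
wrist_force: [0.8, -0.3, -0.2]
width: 0.0584
finger_force: 0.2
```

Call:
arm_command:
  targets:
    - [0,0,0,0]
    - [0,0,0,0]
  claw: 1

```text
time: 9.83
tool_pos: [0.4432, -0.0419, 0.0128]
ee_rot: [-3.129, -0.018, -2.654]
wrist_force: [0.9, 0.4, 1.0]
width: 0.0578
finger_force: 30.0
```

```bash
python3 -c "
from side import *
look('s9')"
```

```text
9.8833 [ 0.443  -0.0419  0.0127] [-3.129 -0.018 -2.655] F [1.1 0.2 2.8] ff 29.95506562292576 0.05769220140592739
[[158, 186], [169, 205], [182, 201], [180, 187], [164, 182]]
[[-84, 52], [-61, 5], [-22, 28], [-22, 67], [-65, 69]]
```

Call:
arm_command:
  targets:
    - [0,0,0,0]
  claw: 0.376

```text
time: 9.97
tool_pos: [0.4427, -0.0418, 0.0125]
ee_rot: [-3.13, -0.018, -2.655]
wrist_force: [0.9, 0.1, 0.4]
width: 0.0589
finger_force: 0.1
```

Call:
arm_command:
  targets:
    - [0,0,0,0]
    - [0,0,0,0]
  claw: 1

```text
time: 10.13
tool_pos: [0.4426, -0.0418, 0.0124]
ee_rot: [-3.13, -0.018, -2.655]
wrist_force: [0.5, -0.2, 0.6]
width: 0.0577
finger_force: 29.9
```

```bash
python3 -c "
from side import *
look('s10')"
```

```text
10.1833 [ 0.4426 -0.0418  0.0124] [-3.13  -0.018 -2.655] F [ 1.3 -0.2  0.5] ff 29.933216354838805 0.05790425039766538
[[158, 186], [168, 204], [171, 205], [182, 201], [180, 187], [164, 182]]
[[-84, 52], [-63, 7], [-55, 6], [-22, 28], [-22, 67], [-65, 69]]
```

Run:
```python
from h import *
s=cv2.imread("pics/s10.png");t=robot.snapshot("top")[...,::-1];w=robot.snapshot("wrist")[...,::-1]
f=lambda im,x,y,W,H:cv2.resize(im[y:y+H,x:x+W],(400,300) if W/H<1.5 else (800,300),interpolation=cv2.INTER_CUBIC)
C=np.zeros((600,800,3),np.uint8);C[:300,:400]=f(s,140,155,80,60);C[:300,400:]=f(t,250,170,120,90);C[300:,200:600]=cv2.resize(w,(400,300))
cv2.imwrite("pics/c10.png",C)
```

```text
(no output)
```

View pics/c10.png

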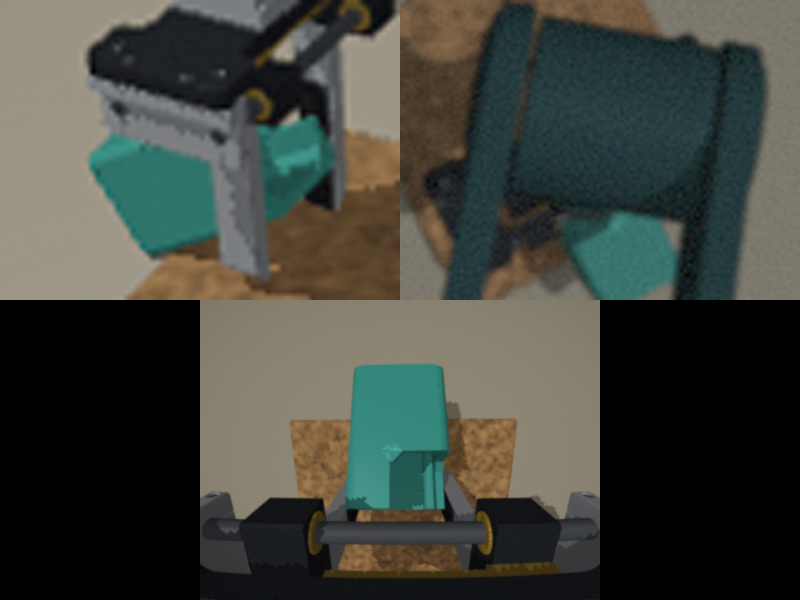

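The wrist view shows the tumbler lying mouth towards the gripper with the chip on its upper side. Its base hangs past the mat edge, so it is nearly balanced on that edge. One wider pulse will show which way it wants to go.

Call:
arm_command:
  targets:
    - [0,0,0,0]
  claw: 0.37

```text
time: 10.37
tool_pos: [0.4423, -0.0419, 0.0124]
ee_rot: [-3.13, -0.019, -2.655]
wrist_force: [-0.0, -0.2, 0.4]
width: 0.0589
finger_force: 0.0
```

Call:
arm_command:
  targets:
    - [0,0,0,0]
  claw: 1

```text
time: 10.45
tool_pos: [0.4423, -0.0419, 0.0123]
ee_rot: [-3.13, -0.019, -2.655]
wrist_force: [0.1, 0.1, 0.2]
width: 0.0581
finger_force: 29.9
```

```bash
cat >> side.py <<'E'
def diff(a,b):
    A,B=[cv2.imread(f"pics/{n}.png").astype(int)[150:240,130:240] for n in(a,b)]
    print("changed px",(abs(A-B).max(2)>30).sum())
E
python3 -c "
from side import *
look('s11');diff('s9','s10');diff('s10','s11')"
```

```text
10.5 [ 0.4423 -0.0419  0.0123] [-3.13  -0.019 -2.655] F [ 0.   0.4 -0.4] ff 29.911618938058382 0.057932358113103426
[[158, 186], [168, 204], [182, 202], [180, 187], [164, 182]]
[[-84, 52], [-63, 7], [-22, 25], [-22, 67], [-65, 68]]
changed px 34
changed px 32
```

Each pulse lets the mouth end down a few degrees in a controlled way, so I'll repeat it.

Call:
arm_command:
  targets:
    - [0,0,0,0]
  claw: 0.37

```text
time: 10.58
tool_pos: [0.4423, -0.0419, 0.0123]
ee_rot: [-3.13, -0.019, -2.655]
wrist_force: [0.0, 0.1, 0.7]
width: 0.0588
finger_force: 0.0
```

Call:
arm_command:
  targets:
    - [0,0,0,0]
  claw: 1

```text
time: 10.67
tool_pos: [0.4423, -0.0419, 0.0124]
ee_rot: [-3.13, -0.019, -2.655]
wrist_force: [-0.6, 0.7, -0.0]
width: 0.0581
finger_force: 29.9
```

```bash
python3 -c "
from side import *
look('s12');diff('s11','s12')"
```

```text
10.7167 [ 0.4424 -0.0419  0.0124] [-3.13  -0.019 -2.655] F [-0.4  0.2 -1.2] ff 29.90386225283146 0.058062306038660805
[[159, 185], [169, 204], [182, 202], [180, 187], [164, 182]]
[[-81, 56], [-60, 8], [-22, 25], [-22, 67], [-65, 68]]
changed px 64
```

Call:
arm_command:
  targets:
    - [0,0,0,0]
  claw: 0.37

```text
time: 10.8
tool_pos: [0.4425, -0.0419, 0.0124]
ee_rot: [-3.13, -0.019, -2.655]
wrist_force: [0.6, -0.1, -0.1]
width: 0.0592
finger_force: 0.0
```

Call:
arm_command:
  targets:
    - [0,0,0,0]
  claw: 1

```text
time: 10.88
tool_pos: [0.4425, -0.0419, 0.0125]
ee_rot: [-3.13, -0.018, -2.655]
wrist_force: [0.5, 0.4, -0.2]
width: 0.0585
finger_force: 29.9
```

```bash
python3 -c "
from side import *
look('s13');diff('s12','s13')"
```

```text
10.9333 [ 0.4425 -0.0419  0.0125] [-3.13  -0.019 -2.655] F [-0.1 -0.2 -0.7] ff 29.944871552288532 0.05791574809685831
[[160, 184], [160, 188], [169, 204], [182, 203], [180, 187], [164, 182]]
[[-77, 60], [-79, 48], [-60, 8], [-22, 22], [-22, 67], [-65, 69]]
changed px 111
```

Call:
arm_command:
  targets:
    - [0,0,0,0]
  claw: 0.37

```text
time: 11.02
tool_pos: [0.4426, -0.042, 0.0125]
ee_rot: [-3.129, -0.018, -2.655]
wrist_force: [0.1, -0.4, 0.6]
width: 0.0589
finger_force: 0.0
```

Call:
arm_command:
  targets:
    - [0,0,0,0]
  claw: 1

```text
time: 11.1
tool_pos: [0.4426, -0.0419, 0.0125]
ee_rot: [-3.129, -0.018, -2.655]
wrist_force: [0.3, 0.4, -1.3]
width: 0.058
finger_force: 30.0
```

```bash
python3 -c "
from side import *
look('s14');diff('s13','s14')"
```

```text
11.15 [ 0.4426 -0.0419  0.0125] [-3.129 -0.018 -2.655] F [ 0.4  0.3 -0.2] ff 29.963140413165092 0.05816741501908192
[[163, 182], [161, 187], [168, 203], [183, 204], [181, 188]]
[[-68, 68], [-76, 52], [-63, 10], [-20, 20], [-20, 65]]
changed px 154
```

Call:
arm_command:
  targets:
    - [0,0,0,0]
  claw: 0.372

```text
time: 11.23
tool_pos: [0.4427, -0.042, 0.0126]
ee_rot: [-3.129, -0.018, -2.655]
wrist_force: [0.3, 0.4, -0.4]
width: 0.0589
finger_force: 0.0
```

Call:
arm_command:
  targets:
    - [0,0,0,0]
  claw: 1

```text
time: 11.32
tool_pos: [0.4426, -0.0419, 0.0126]
ee_rot: [-3.129, -0.018, -2.655]
wrist_force: [0.1, -0.6, -0.6]
width: 0.058
finger_force: 30.0
```

```bash
python3 -c "
from side import *
look('s15');diff('s14','s15')"
```

```text
11.3667 [ 0.4427 -0.042   0.0126] [-3.129 -0.018 -2.655] F [-0.9 -0.3  0.5] ff 29.980024032630688 0.05750152972442202
[[164, 183], [163, 187], [168, 202], [183, 205], [181, 188]]
[[-65, 66], [-70, 53], [-62, 13], [-20, 17], [-20, 65]]
changed px 170
```

Nearly flat, with about 5° left. One more pulse, then a short open hold to let it settle.

Call:
arm_command:
  targets:
    - [0,0,0,0]
  claw: 0.372

```text
time: 11.45
tool_pos: [0.4427, -0.042, 0.0126]
ee_rot: [-3.129, -0.018, -2.655]
wrist_force: [0.8, -1.3, 0.7]
width: 0.0589
finger_force: 0.0
```

Call:
arm_command:
  targets:
    - [0,0,0,0]
  claw: 1

```text
time: 11.53
tool_pos: [0.4427, -0.0419, 0.0126]
ee_rot: [-3.129, -0.018, -2.655]
wrist_force: [-0.2, -0.0, -0.5]
width: 0.0579
finger_force: 30.0
```

```bash
python3 -c "
from side import *
look('s16');diff('s15','s16')"
```

```text
11.5833 [ 0.4427 -0.0419  0.0126] [-3.129 -0.018 -2.655] F [ 1.1 -0.5  0.6] ff 29.9977356987074 0.057901004053791186
[[197, 179], [192, 180], [194, 208], [199, 210], [211, 196], [210, 191], [201, 188], [197, 183]]
[[25, 101], [12, 95], [9, 18], [22, 16], [57, 66], [56, 78], [33, 80], [24, 91]]
changed px 172
```

Call:
arm_command:
  targets:
    - [0,0,0,0]
    - [0,0,0,0]
    - [0,0,0,0]
  claw: 0.36

```text
time: 11.83
tool_pos: [0.4426, -0.042, 0.0125]
ee_rot: [-3.129, -0.018, -2.655]
wrist_force: [-0.0, -0.5, -1.4]
width: 0.0601
finger_force: 0.0
```

```bash
python3 -c "
from side import *
look('s17');diff('s16','s17')"
```

```text
11.8833 [ 0.4426 -0.0419  0.0125] [-3.13  -0.018 -2.655] F [ 0.  -0.4 -0.4] ff 0.0 0.059938065874407864
[[197, 178], [194, 181], [192, 180], [194, 210], [201, 212], [210, 202], [211, 193], [204, 191], [200, 187]]
[[26, 104], [17, 94], [12, 95], [9, 12], [27, 12], [54, 48], [58, 74], [40, 74], [31, 82]]
changed px 171
```

The tumbler now lies flat and free on its side, lowered gently. I'll open, rise and measure it with the wrist camera for the second quarter turn.

Call:
arm_command:
  targets:
    - [0,0,0,0]
    - [0,0,0,0]
    - [0,0,0.02,0]
    - [0,0,0.06,0]
    - [-0.02,-0.01,0.12,0]
    - [-0.04,-0.02,0.18,0]
    - [-0.05,-0.027,0.2,0]
    - [-0.05,-0.027,0.2,0]
  claw: 0

```text
time: 12.55
tool_pos: [0.4195, -0.0565, 0.1165]
ee_rot: [-3.124, -0.013, -2.656]
wrist_force: [0.7, 0.4, -0.6]
width: 0.094
finger_force: 0.0
```

```bash
cat > wr.py <<'E'
from h import *
def wtop(name,z,vmin=80):
    o=robot.get_obs();im=robot.snapshot("wrist");cv2.imwrite(f"pics/{name}.png",im[...,::-1])
    print(o["time"],o["tool_pos"].round(4),o["ee_rot"].round(4))
    m=cv2.inRange(hsv(im),(75,90,vmin),(100,255,255));c=big(m)[:,0];print("px",c.min(0),c.max(0))
    c=cv2.approxPolyDP(c,2,True)[:,0]
    p=wonz(c,z,o["tool_pos"],o["ee_rot"])[:,:2]-[.485,-.015];u=np.array([.880,.475]);n=np.array([-.475,.880])
    print("px -> (u,v) mm rel. mat:",[(a.tolist(),(round(q@u*1000),round(q@n*1000))) for a,q in zip(c,p)])
    q=o["tool_pos"][:2]-[.485,-.015];print("tcp u,v",q@u*1000,q@n*1000)
E
python3 -c "
from wr import *
wtop('w18',.064)"
```

```text
12.55 [ 0.4195 -0.0565  0.1165] [-3.1238 -0.0126 -2.6557]
px [227 157] [292 257]
px -> (u,v) mm rel. mat: [([287, 158], (-118, 20)), ([239, 157], (-119, -20)), ([231, 159], (-118, -27)), ([228, 163], (-114, -30)), ([229, 227], (-57, -31)), ([231, 225], (-59, -29)), ([233, 228], (-56, -27)), ([233, 241], (-44, -28)), ([236, 241], (-44, -25)), ([239, 235], (-50, -22)), ([238, 243], (-42, -23)), ([234, 243], (-42, -27)), ([234, 247], (-38, -27)), ([230, 248], (-37, -31)), ([232, 256], (-29, -29)), ([253, 256], (-29, -10)), ([253, 236], (-49, -10)), ([260, 232], (-52, -3)), ([264, 233], (-51, 0)), ([264, 229], (-55, 0)), ([271, 233], (-51, 6)), ([275, 228], (-56, 10)), ([284, 228], (-56, 18)), ([278, 236], (-49, 13)), ([287, 241], (-44, 21)), ([292, 164], (-113, 24))]
tcp u,v -77.3857988152508 -5.370096708735537
```

The wrist mask puts the tumbler at u −118 to −32 mm and v −32 to 26 mm relative to the mat centre. That is 86 x 58 mm as it should be, with the chip up and towards +v. I'll take a shallow fingertip grip near its base end, to keep pad torsion low, and carry it back off the mat.

Call:
arm_command:
  targets:
    - [-0.02,-0.01,0,0]
    - [-0.0526,-0.023,-0.02,0]
    - [-0.0526,-0.023,-0.06,0]
    - [-0.0526,-0.023,-0.1,0]
    - [-0.0526,-0.023,-0.13,0]
    - [-0.0526,-0.023,-0.149,0]
    - [-0.0526,-0.023,-0.149,0]
    - [-0.0526,-0.023,-0.149,0]

```text
time: 13.27
tool_pos: [0.3902, -0.0667, 0.0368]
ee_rot: [-3.132, -0.021, -2.655]
wrist_force: [1.1, 0.1, -0.0]
width: 0.0938
finger_force: 0.0
```

Call:
arm_command:
  targets:
    - [0,0,0,0]
    - [0,0,0,0]
    - [0,0,0,0]
    - [0,0,0,0]
    - [0,0,0,0]
    - [0,0,0,0]
  claw: 1

```text
time: 13.77
tool_pos: [0.3917, -0.0674, 0.0385]
ee_rot: [-3.128, -0.018, -2.655]
wrist_force: [-0.1, -0.5, 0.8]
width: 0.0574
finger_force: 30.2
```

Call:
arm_command:
  targets:
    - [0,0,0.008,0]
    - [0,0,0.016,0]
    - [-0.02,-0.01,0.02,0]
    - [-0.05,-0.027,0.02,0]
    - [-0.08,-0.043,0.02,0]
    - [-0.11,-0.06,0.02,0]
    - [-0.135,-0.073,0.02,0]
    - [-0.141,-0.076,0.02,0]

```text
time: 14.43
tool_pos: [0.3185, -0.1054, 0.0477]
ee_rot: [-3.13, -0.02, -2.657]
wrist_force: [0.1, -0.2, -2.3]
width: 0.0576
finger_force: 30.0
```

```bash
python3 -c "
from wr import *
from side import look,sideface
look('s19');wtop('w19',.074)"
```

```text
14.4833 [ 0.3192 -0.1054  0.0479] [-3.13  -0.019 -2.657] F [-0.3  0.2 -2.4] ff 29.957534634741023 0.0578306216617953
[[141, 170], [143, 183], [139, 184], [142, 191], [170, 200], [182, 189], [182, 182], [174, 180], [170, 170]]
[[10, 83], [9, 46], [-4, 40], [1, 21], [81, 18], [119, 60], [122, 80], [100, 80], [93, 104]]
14.4833 [ 0.3192 -0.1054  0.0479] [-3.1296 -0.019  -2.6567]
px [212 207] [302 283]
px -> (u,v) mm rel. mat: [([219, 211], (-210, -22)), ([217, 216], (-207, -23)), ([220, 215], (-208, -22)), ([221, 219], (-205, -21)), ([216, 233], (-197, -24)), ([212, 236], (-195, -27)), ([216, 240], (-192, -25)), ([214, 244], (-189, -26)), ([217, 250], (-186, -24)), ([214, 251], (-185, -26)), ([217, 269], (-173, -25)), ([215, 280], (-165, -27)), ([298, 282], (-164, 25)), ([295, 273], (-170, 23)), ([300, 266], (-175, 26)), ([302, 233], (-196, 26)), ([292, 210], (-210, 20)), ([234, 207], (-213, -13))]
tcp u,v -188.83884678321127 -0.7565535571166931
```

Call:
arm_command:
  targets:
    - [0,0,-0.012,0]
    - [0,0,-0.024,0]
    - [0,0,-0.029,0]
    - [0.009,0.005,-0.029,0]
    - [0.018,0.01,-0.029,0]
    - [0.018,0.01,-0.029,0]

```text
time: 15.03
tool_pos: [0.3262, -0.1024, 0.0335]
ee_rot: [-3.129, -0.032, -2.652]
wrist_force: [-12.9, -8.4, 6.3]
width: 0.0579
finger_force: 30.0
```

Call:
arm_command:
  targets:
    - [0.0035,0.0019,0,0]
    - [0.007,0.0038,0,0]
    - [0.007,0.0038,0,0]

```text
time: 15.28
tool_pos: [0.327, -0.1025, 0.0339]
ee_rot: [-3.128, -0.04, -2.654]
wrist_force: [-20.4, -13.6, 13.1]
width: 0.0579
finger_force: 30.1
```

```bash
python3 -c "
from side import *
look('s20');o=robot.get_obs();print((o['tool_pos'][:2]-[.485,-.015])@[.88,.475]*1000)"
```

```text
15.3333 [ 0.327  -0.1025  0.0339] [-3.128 -0.04  -2.654] F [-20.8 -12.6  13.8] ff 30.063740358928044 0.057669385568715384
[[151, 170], [145, 175], [146, 189], [143, 189], [144, 196], [173, 205], [185, 193], [185, 188], [179, 186], [173, 180], [173, 174], [162, 170]]
[[33, 91], [12, 72], [8, 32], [-2, 29], [-3, 8], [81, 7], [119, 53], [121, 67], [105, 68], [90, 80], [93, 96], [64, 99]]
-180.65212008943067
```

Call:
arm_command:
  targets:
    - [0.0022,0.0012,0.006,0]
    - [0.0044,0.0024,0.012,0]
    - [0.0083,0.0045,0.018,0]
    - [0.0123,0.0067,0.024,0]
    - [0.0123,0.0067,0.024,0]

```text
time: 15.75
tool_pos: [0.3367, -0.0965, 0.0455]
ee_rot: [-3.129, -0.029, -2.654]
wrist_force: [-9.4, -5.3, 3.6]
width: 0.0577
finger_force: 30.0
```

```bash
python3 -c "
from side import *
look('s21');o=robot.get_obs();print((o['tool_pos'][:2]-[.485,-.015])@[.88,.475]*1000)"
```

```text
15.8 [ 0.3366 -0.0966  0.0454] [-3.129 -0.029 -2.654] F [-8.6 -6.2  5.2] ff 30.014478843659163 0.057539062046971165
[[148, 171], [150, 186], [143, 185], [144, 192], [171, 205], [185, 193], [186, 188], [176, 182], [174, 172], [169, 170]]
[[11, 86], [9, 44], [-11, 41], [-12, 20], [63, 4], [107, 52], [111, 67], [86, 76], [84, 102], [71, 104]]
-169.3365044564384
```

It has rotated about 12° at roughly 10 N, so I'll continue.

Call:
arm_command:
  targets:
    - [0.007,0.0038,0.0146,0]
    - [0.0167,0.009,0.026,0]
    - [0.0273,0.0147,0.036,0]
    - [0.0387,0.0209,0.045,0]
    - [0.0505,0.0273,0.053,0]
    - [0.063,0.034,0.0596,0]
    - [0.063,0.034,0.0596,0]

```text
time: 16.38
tool_pos: [0.374, -0.0767, 0.0765]
ee_rot: [-3.128, -0.013, -2.654]
wrist_force: [0.1, -0.6, -1.3]
width: 0.0575
finger_force: 30.0
```

```bash
python3 -c "
from side import *
look('s22');o=robot.get_obs();print((o['tool_pos'][:2]-[.485,-.015])@[.88,.475]*1000)"
```

```text
16.4333 [ 0.3734 -0.0769  0.0763] [-3.128 -0.014 -2.654] F [ 0.1 -0.2 -1.3] ff 29.998233374208212 0.05760104043948049
[[151, 175], [149, 180], [174, 203], [190, 188], [183, 181], [183, 176], [186, 173], [184, 170], [162, 170], [162, 180]]
[[-23, 77], [-32, 61], [31, 13], [81, 70], [64, 84], [66, 98], [74, 108], [70, 114], [10, 99], [6, 71]]
-127.59688730873111
```

Rotated about 37°, but the lip has just risen off the mat edge. I'll back off, lower about 10 mm and re-engage.

Call:
arm_command:
  targets:
    - [-0.0158,-0.0086,0,0]
    - [-0.0158,-0.0086,-0.012,0]
    - [-0.0158,-0.0086,-0.021,0]
    - [-0.0097,-0.0052,-0.021,0]
    - [-0.0044,-0.0024,-0.021,0]
    - [0.0053,0.0029,-0.0166,0]
    - [0.0153,0.0083,-0.0132,0]
    - [0.0153,0.0083,-0.0132,0]

```text
time: 17.1
tool_pos: [0.3791, -0.0747, 0.0711]
ee_rot: [-3.127, -0.018, -2.655]
wrist_force: [-3.5, -1.6, 12.0]
width: 0.0578
finger_force: 30.0
```

```bash
python3 -c "
from side import *
look('s23');o=robot.get_obs();print((o['tool_pos'][:2]-[.485,-.015])@[.88,.475]*1000)"
```

```text
17.15 [ 0.3791 -0.0747  0.0711] [-3.126 -0.018 -2.655] F [-4.9 -1.5 12.5] ff 30.008025728166103 0.05789293309739871
[[181, 170], [164, 170], [164, 182], [156, 180], [153, 174], [148, 178], [170, 205], [188, 192], [181, 183], [181, 180], [186, 176]]
[[57, 113], [11, 101], [5, 67], [-17, 67], [-23, 82], [-39, 66], [13, 4], [68, 58], [52, 78], [53, 86], [68, 100]]
-121.57696948987608
```

About 50° now, and D = 74 mm matches the geometry. The mat edge acts at u ≈ −106. Continuing to about 80°.

Call:
arm_command:
  targets:
    - [0.0136,0.0073,0.0022,0]
    - [0.0266,0.0143,0.0028,0]
    - [0.0398,0.0215,0.002,0]
    - [0.0528,0.0285,-0.0004,0]
    - [0.0656,0.0354,-0.0042,0]
    - [0.078,0.042,-0.0088,0]
    - [0.078,0.042,-0.0088,0]

```text
time: 17.73
tool_pos: [0.4201, -0.053, 0.0668]
ee_rot: [-3.126, -0.014, -2.655]
wrist_force: [0.0, -0.1, 7.9]
width: 0.0579
finger_force: 30.0
```

```bash
python3 -c "
from side import *
look('s24');o=robot.get_obs();print((o['tool_pos'][:2]-[.485,-.015])@[.88,.475]*1000)"
```

```text
17.7833 [ 0.4201 -0.0531  0.0668] [-3.126 -0.013 -2.655] F [ 0.4 -0.7  8.4] ff 30.010405853390694 0.05779761891487524
[[162, 170], [159, 174], [170, 204], [189, 205], [193, 201], [191, 189], [196, 184], [193, 171], [181, 170], [183, 185], [181, 189], [171, 185], [170, 171]]
[[-41, 100], [-51, 87], [-33, 8], [21, 22], [33, 37], [31, 69], [46, 86], [42, 119], [11, 113], [11, 74], [4, 61], [-22, 65], [-19, 103]]
-75.22935624746741
```

Call:
arm_command:
  targets:
    - [0.005,0.0027,-0.0025,0]
    - [0.0106,0.0057,-0.0056,0]
    - [0.016,0.0086,-0.009,0]
    - [0.021,0.0114,-0.0126,0]
    - [0.023,0.0124,-0.015,0]
    - [0.023,0.0124,-0.015,0]

```text
time: 18.28
tool_pos: [0.4328, -0.0468, 0.0605]
ee_rot: [-3.124, -0.01, -2.656]
wrist_force: [1.2, 0.4, 11.7]
width: 0.0576
finger_force: 30.0
```

```bash
python3 -c "
from side import *
look('s25');o=robot.get_obs();print((o['tool_pos'][:2]-[.485,-.015])@[.88,.475]*1000)"
```

```text
18.3333 [ 0.4328 -0.0469  0.0605] [-3.124 -0.01  -2.656] F [ 1.6  1.2 10.7] ff 30.02330046147108 0.057575979510348485
[[167, 170], [164, 175], [170, 204], [190, 208], [193, 205], [193, 193], [198, 188], [197, 170], [186, 170], [187, 193], [177, 189], [175, 170]]
[[-41, 104], [-51, 88], [-46, 8], [9, 14], [18, 25], [22, 60], [36, 77], [38, 124], [10, 117], [6, 55], [-20, 59], [-19, 110]]
-61.07046297241124
```

Call:
arm_command:
  targets:
    - [0.001,0.0005,-0.003,0]
    - [0.001,0.0005,-0.006,0]
    - [0.001,0.0005,-0.009,0]
    - [0.001,0.0005,-0.011,0]
    - [0.001,0.0005,-0.011,0]

```text
time: 18.75
tool_pos: [0.4359, -0.0464, 0.0578]
ee_rot: [-3.122, -0.004, -2.656]
wrist_force: [3.0, 2.6, 20.5]
width: 0.0581
finger_force: 30.1
```

```bash
python3 -c "
from side import *
look('s26');o=robot.get_obs();print((o['tool_pos'][:2]-[.485,-.015])@[.88,.475]*1000)"
```

```text
18.8 [ 0.4359 -0.0463  0.0578] [-3.122 -0.004 -2.656] F [ 2.4  3.  19.4] ff 30.051829386502504 0.057765829898848826
[[168, 170], [165, 174], [170, 204], [189, 209], [193, 205], [192, 197], [199, 187], [198, 170], [187, 170], [188, 194], [178, 190], [175, 170]]
[[-40, 105], [-50, 92], [-49, 9], [4, 11], [16, 26], [16, 49], [37, 82], [38, 126], [10, 118], [6, 54], [-20, 57], [-21, 110]]
-58.07628427376328
```

Mouth-down and level to within about 2°. I'll lift it slightly, carry it 71 mm along u to the middle of the mat, then lower it.

Call:
arm_command:
  targets:
    - [0,0,0.015,0]
    - [0,0,0.036,0]
    - [0.02,0.011,0.04,0]
    - [0.05,0.027,0.04,0]
    - [0.08,0.043,0.04,0]
    - [0.11,0.059,0.04,0]
    - [0.125,0.0675,0.04,0]
    - [0.125,0.0675,0.04,0]

```text
time: 19.47
tool_pos: [0.493, -0.0114, 0.0704]
ee_rot: [-3.131, -0.019, -2.654]
wrist_force: [0.5, 0.6, -2.2]
width: 0.0577
finger_force: 29.9
```

Call:
arm_command:
  targets:
    - [0,0,-0.008,0]
    - [0,0,-0.016,0]
    - [0,0,-0.022,0]
    - [0,0,-0.027,0]
    - [0,0,-0.03,0]
    - [0,0,-0.032,0]
    - [0,0,-0.032,0]

```text
time: 20.05
tool_pos: [0.4915, -0.0124, 0.0578]
ee_rot: [-3.13, -0.018, -2.655]
wrist_force: [-5.6, 2.1, 10.5]
width: 0.0577
finger_force: 30.0
```

```bash
python3 -c "
from side import *
look('s27');o=robot.get_obs();print((o['tool_pos'][:2]-[.485,-.015])@[.88,.475]*1000)"
```

```text
20.1 [ 0.4915 -0.0123  0.0578] [-3.13  -0.018 -2.655] F [-5.7  1.2 10.1] ff 29.96088081970811 0.05797651345680234
[[222, 172], [214, 171], [216, 194], [214, 201], [204, 196], [203, 175], [197, 173], [192, 177], [195, 210], [208, 215], [215, 215], [218, 211], [218, 201], [224, 194], [224, 174]]
[[29, 133], [10, 131], [11, 72], [5, 52], [-20, 58], [-18, 113], [-32, 115], [-46, 101], [-47, 10], [-13, 7], [5, 13], [14, 27], [15, 55], [31, 78], [34, 130]]
6.991271707336052
```

Call:
arm_command:
  targets:
    - [0,0,0.002,0]
    - [0,0,0.004,0]

```text
time: 20.27
tool_pos: [0.4918, -0.0126, 0.0579]
ee_rot: [-3.129, -0.018, -2.655]
wrist_force: [0.1, -0.6, -1.0]
width: 0.0575
finger_force: 29.9
```

Call:
arm_command:
  targets:
    - [0,0,0,0]
    - [0,0,0,0]
  claw: 0.365

```text
time: 20.43
tool_pos: [0.4923, -0.0126, 0.0574]
ee_rot: [-3.129, -0.018, -2.655]
wrist_force: [-0.6, 0.7, 0.1]
width: 0.0593
finger_force: 0.0
```

Call:
arm_command:
  targets:
    - [0,0,0,0]
    - [0,0,0,0]
    - [0,0,0,0]
    - [0,0,0.03,0]
    - [0,0,0.09,0]
    - [0,0,0.17,0]
    - [-0.03,-0.02,0.25,0]
    - [-0.06,-0.04,0.3,0]
  claw: 0

```text
time: 21.1
tool_pos: [0.4631, -0.0324, 0.2108]
ee_rot: [-3.127, -0.015, -2.653]
wrist_force: [1.1, -0.7, 0.5]
width: 0.094
finger_force: 0.0
```

Call:
arm_command:
  targets:
    - [-0.08,-0.06,0,0]
    - [-0.16,-0.12,0,0]
    - [-0.22,-0.18,0,0]
    - [-0.22,-0.25,0,0]
    - [-0.22,-0.32,0,0]
    - [-0.22,-0.38,0,0]
    - [-0.22,-0.4,0,0]
    - [-0.22,-0.4,0,0]

```text
time: 21.77
tool_pos: [0.3796, -0.1881, 0.2046]
ee_rot: [-3.112, -0.044, -2.704]
wrist_force: [-0.1, 0.1, -0.7]
width: 0.0945
finger_force: 0.0
```

Run:
```python
from side import *
look('s28');t=robot.snapshot("top");cv2.imwrite("pics/t28.png",t[...,::-1])
s=cv2.imread("pics/s28.png")
cv2.imwrite("pics/c28.png",np.hstack([cv2.resize(s[80:380,20:420],(400,300)),cv2.resize(t[0:384,:,::-1],(400,300))]))
m=cv2.inRange(hsv(t),(78,80,60),(98,255,255));m[:,:230]=0;m[:,370:]=0;c=big(m)
p=onz("top",c[:,0],.092)[:,:2]-[.485,-.015];q=p@np.array([[.88,-.475],[.475,.88]])*1000
print("base (z=92) u,v",q.min(0),q.max(0),cv2.minAreaRect(q.astype(np.float32)))
```

```text
21.8167 [ 0.3796 -0.1878  0.2046] [-3.112 -0.044 -2.703] F [ 0.4  0.1 -0.6] ff 0.0 0.09398261293456284
[[201, 170], [191, 179], [194, 209], [213, 216], [218, 212], [219, 200], [224, 195], [223, 174], [211, 170]]
[[226, 200], [203, 174], [203, 105], [244, 101], [256, 115], [260, 144], [271, 158], [271, 203], [247, 205]]
base (z=92) u,v [-47.88161979 -28.42768944] [11.19634958 31.21722282] ((-18.23628044128418, 1.4017620086669922), (57.66610336303711, 59.263343811035156), 87.29428100585938)
```

View pics/c28.png

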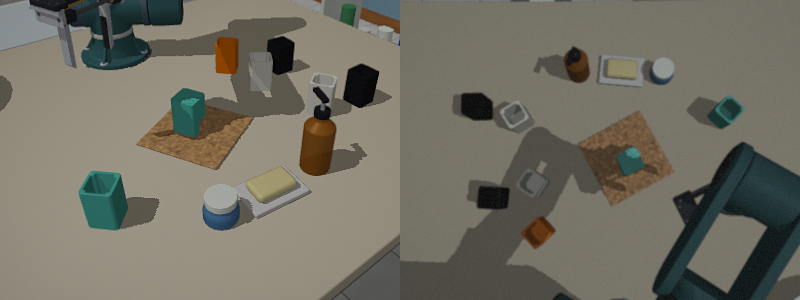

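The composite shows the chipped tumbler standing mouth-down well inside the mat, at left (188,112) and right (630,160), with the arm clear and everything else in place. Its base at z = 92 mm measures about 58 x 59 mm, at least 50 mm inside the mat edges, so it is ready to hand in.

```bash
python3 -c "
from bench import robot
print(robot.close_job())"
```

```text
the job is handed in; nothing more can be done
None
```

The chipped teal tumbler (tumbler_c) stands mouth-down wholly on the cork mat, everything else was left where it stood, and the job was handed in at about 22 s; it was let down onto its side partway by brief, few-degree grip releases, and no verdict came back.

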